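# Clear the lab bench

## Task

Clear the bench after the test series: stand the two amber bottles in the red tray and the two white bottles in the blue tray, one bottle to each bay, set down gently and kept upright, and put the empty vial with the yellow cap into the yellow waste bin through its sprung flap. Leave the beaker and the dish where they are.

Things in the scene. Friction and masses are not known exactly. Their poses are not given: they have to be found in the camera images.
- amber_1: Amber (brown) glass bottle with a red cap and a paper label, one of two alike. 100 mm tall overall; straight round body 44 mm in diameter from the foot up to about 60 mm, then a shoulder and a narrower neck and cap. About 160 g. Stands upright on the bench at the start. Origin: centre of the underside, z up the bottle. Grip the body from above at about 50 mm height.
- amber_2: Amber (brown) glass bottle with a red cap and a paper label, one of two alike. 100 mm tall overall; straight round body 44 mm in diameter from the foot up to about 60 mm, then a shoulder and a narrower neck and cap. About 160 g. Stands upright on the bench at the start. Origin: centre of the underside, z up the bottle. Grip the body from above at about 50 mm height.
- white_1: White plastic bottle with a blue cap, one of two alike. 100 mm tall overall; straight round body 44 mm in diameter from the foot up to about 60 mm, then a shoulder and a narrower neck and cap. About 160 g. Stands upright on the bench at the start. Origin: centre of the underside, z up the bottle. Grip the body from above at about 50 mm height.
- white_2: White plastic bottle with a blue cap, one of two alike. 100 mm tall overall; straight round body 44 mm in diameter from the foot up to about 60 mm, then a shoulder and a narrower neck and cap. About 160 g. Stands upright on the bench at the start. Origin: centre of the underside, z up the bottle. Grip the body from above at about 50 mm height.
- vial: Empty clear vial with a yellow cap: a plain cylinder 32 mm in diameter, 80 mm tall, the cap being its top 14 mm. About 70 g. Stands upright at the start. Origin: centre of the underside, z up the vial.
- red_tray: Red plastic storage tray, fixed, open on top: 84 mm (its x) by 194 mm (its y), 25 mm high; walls, floor and divider 5 mm thick. A divider 22 mm high across the middle makes two bays side by side along its y, each 74 mm (x) by 89 mm (y) inside, centred 47 mm either side of the tray's centre; a bay holds one bottle. Origin: centre of the underside, z up.
- blue_tray: Blue plastic storage tray, fixed, open on top: 84 mm (its x) by 194 mm (its y), 25 mm high; walls, floor and divider 5 mm thick. A divider 22 mm high across the middle makes two bays side by side along its y, each 74 mm (x) by 89 mm (y) inside, centred 47 mm either side of the tray's centre; a bay holds one bottle. Origin: centre of the underside, z up.
- waste_bin: Yellow waste bin, fixed, 150 mm (its x) by 170 (y), 190 high. Mid-top is a mouth 90 mm (x) by 120 (y), closed by a level grey sprung flap, hinged at the mouth's +x edge; a push from above (under 1 N) swings it down inside, up to 1.4 rad; it springs shut. A vial pushed upright 50 mm through the middle and let go drops in. Fingers spread along y fit the mouth. Origin: centre of underside, z up.
- beaker: Empty glass beaker, 72 mm in diameter, 90 mm tall, standing loose on the bench. Leave it alone. Origin: centre of the underside.
- dish: White ceramic dish, 90 mm in diameter, 40 mm tall, standing loose on the bench. Leave it alone. Origin: centre of the underside.

How it is judged (in metres and radians):
At the end, for the whole second after the job is handed in: Amber bottles in the red tray, white ones in the blue: on its floor (underside < 12 mm above the tray's), centre within 40 x 90 mm of its middle, tilt < 0.1 rad; vial inside the bin, its origin < 120 mm above the bin's underside; all at rest (x of amber_1 in the frame of red_tray between -0.04 and 0.04 m and y of amber_1 in the frame of red_tray between -0.09 and 0.09 m and z of amber_1 in the frame of red_tray between -0.01 and 0.012 m and angle between each of amber_1, amber_2, white_1, white_2's own z axis and vertical below 0.1 rad and linear speed of each of amber_1, amber_2, white_1, white_2 below 0.03 m/s and x of amber_2 in the frame of red_tray between -0.04 and 0.04 m and y of amber_2 in the frame of red_tray between -0.09 and 0.09 m and z of amber_2 in the frame of red_tray between -0.01 and 0.012 m and x of white_1 in the frame of blue_tray between -0.04 and 0.04 m and y of white_1 in the frame of blue_tray between -0.09 and 0.09 m and z of white_1 in the frame of blue_tray between -0.01 and 0.012 m and x of white_2 in the frame of blue_tray between -0.04 and 0.04 m and y of white_2 in the frame of blue_tray between -0.09 and 0.09 m and z of white_2 in the frame of blue_tray between -0.01 and 0.012 m and x of vial in the frame of waste_bin between -0.075 and 0.075 m and y of vial in the frame of waste_bin between -0.085 and 0.085 m and z of vial in the frame of waste_bin between -0.01 and 0.12 m and linear speed of vial below 0.05 m/s); the robot touches nothing.
It fails at once if the beaker or the dish is shifted by more than 30 mm or tipped (distance of any of beaker, dish from where it was at the start of the episode above 0.03 m or angle between any of beaker, dish's own z axis and vertical above 0.4 rad).
It fails at once if a bottle is tipped by more than 0.8 rad (angle between any of amber_1, amber_2, white_1, white_2's own z axis and vertical above 0.8 rad).
It fails at once if a bottle comes down into its tray at more than 0.5 m/s, as when dropped ((x of amber_1 in the frame of red_tray between -0.04 and 0.04 m and y of amber_1 in the frame of red_tray between -0.09 and 0.09 m and z of amber_1 in the frame of red_tray between -0.01 and 0.04 m and linear speed of amber_1 above 0.5 m/s) or (x of amber_2 in the frame of red_tray between -0.04 and 0.04 m and y of amber_2 in the frame of red_tray between -0.09 and 0.09 m and z of amber_2 in the frame of red_tray between -0.01 and 0.04 m and linear speed of amber_2 above 0.5 m/s) or (x of white_1 in the frame of blue_tray between -0.04 and 0.04 m and y of white_1 in the frame of blue_tray between -0.09 and 0.09 m and z of white_1 in the frame of blue_tray between -0.01 and 0.04 m and linear speed of white_1 above 0.5 m/s) or (x of white_2 in the frame of blue_tray between -0.04 and 0.04 m and y of white_2 in the frame of blue_tray between -0.09 and 0.09 m and z of white_2 in the frame of blue_tray between -0.01 and 0.04 m and linear speed of white_2 above 0.5 m/s)).
It also fails if it takes over 128 s, if anything falls off the work surface, if the arm or the gripper's body presses on something with over 40 N, if the wrist force passes 120 N, or if a joint passes its speed limit or range.

## Robot

A 6-joint arm with a two-finger parallel gripper is mounted at the origin on the work surface. World frame = base frame: x ahead of the robot, y to its left, z up, the work surface at z = 0. Lengths are in mm, angles in rad, forces in N, time in s.
With the tool pointing down it reaches from about 250 to 800 mm from the base axis. Payload 3.9 kg.
Tool frame: the origin (TCP) lies at the very end of the fingers, on their centre line; the grasp point (between the pads) lies 19 mm behind it; z points along the fingers, y is the line along which they close (so a half turn about z gives the same grasp; the last joint's range is limited). The gripper opens to 85 mm and grips with 20 to 120 N. Pads are 22 mm wide; open, the fingers measure 114 mm over their backs; the gripper's body (76 mm by 85 mm) begins 54 mm behind the grasp point. The pads swing forward as they close: fully open they stand 13 mm farther back than shut.
Start: joints at [-1.145, 0.26, -0.138, 1.173, 0, 1.571], TCP at [216.845, -478.114, 231.304] pointing down, gripper open.
Joint ranges: [-2.78, 2.78], [-0.83, 1.72], [-1.28, 1.37], [-1.9, 2.12], [-1.57, 1.48], [-3.14, 3.14]. Speed limits (rad/s): [2.57, 2.57, 3.14, 3.14, 3.14, 3.14].

## Interface

Orientations are given as [roll, pitch, yaw] about the fixed x, y, z axes, in that order (R = Rz(yaw) Ry(pitch) Rx(roll)).
In Python, from cell import manip gives the robot as it stands.
- The arm moves only by the shell command python3 -m crank 'ROWS'. ROWS is a JSON object of lists of equal length, an entry for each row: "rotation": the turn, a rotation vector about the tool's x, y, z in degrees, a list of three; "slide": the shift along the tool's x, y, z in m, a list of three; "claw": the opening, from -1 (shut) to 1 (fully open). A call has 1 to 20 rows; each row is the pose to reach, as a shift and turn from the pose commanded when the call began, along the tool's axes at that moment; what a row does not reach only later rows make up. A row lasts 1/12 s, in which the tool goes at most 41.7 mm and 7.16 degrees, less where a joint would pass 70% of its speed; a pose out of reach is approached as far as the arm can. A call with a gripper value outside its range is refused whole. The fingers move at their own pace and stop on an object; the grip force is fixed at half the most. Time passes only in rows, so rows that repeat a pose let the fingers close. It gives the time, the measured TCP pose, the force, the opening and the grip force at its end, in the units of the state.
- manip.read_state(): the state, without advancing time (a new reading comes with each control period).
- manip.read_camera(name): name is "scene" or "top" or "wrist"; returns a dict with "pixels" (384x512x3 uint8, red, green, blue), "depth" (384x512 float32, mm along the optical axis (not along the pixel's ray), 0 where there is no reading), "fx", "fy", "cx", "cy" (pixels), "eye" and "orientation" of the camera in the world. Camera axes: x right, y down, z forward; pixel columns grow to the right and rows downward; lengths in mm; the calibration is good to about 2 mm. A picture is of the moment at which its call begins.
- manip.close_job(): hands the job in; it is judged then, once.
Trained networks look in the newest picture that a camera, given by its name, has taken for a name from the list of things; names that differ only in an ending like _2 or _b are one class to them, and where a whole thing is asked for, a point or a joint stands for the part that bears it (a point fixed in the world has none). Each returns a list of dicts, best first, with "confidence" (0 to 1); they miss things now and then, are a little off and sometimes report something else, mostly with a low value. They report only what shows in the picture. A call takes as long as a camera call.
- manip.look_for(query, camera): "pixel" ([column, row] in pixels, amid what is visible of it).
- manip.landmark_of(query, camera): "pixel" ([column, row] in pixels: a listed point, or the origin of a listed thing).
The state is a dict: "clock": time; "q": joint angles; "dq": joint speeds; "joint_efforts": joint torques, N m; "ee_pos": TCP position; "ee_rot": TCP orientation; "wrist_force": force on the tool from outside, world axes, zero at the start; "ft_torque": the same for the moment, N m; "grip_width": finger opening in mm; "grasp_force": force on a finger pad.
Only numpy, scipy, OpenCV 4.12 (cv2) and the standard library are available. Lean on these libraries where they do the work, as an engineer would, in place of code of your own. Each camera call takes 0.05 s, during which the arm holds its last target. There are 200 camera calls.

## Working session

There is one attempt and no reset: what is moved stays moved. The work goes in short steps, Python scripts to look and compute and a shell command to move; the robot and the scene stay as the last step left them, time stands still between calls to the robot, and variables do not carry over. Pictures are saved under pics/ and viewed, at most 14 in all, crops included, and the job is handed in when it is done.

```bash
ls; mkdir -p pics
cat > h.py <<'E'
import numpy as np, cv2
from scipy.spatial.transform import Rotation as R
from cell import manip
def Rm(o):
    o=np.array(o,float)
    return o if o.shape==(3,3) else R.from_euler('xyz',o).as_matrix()
def world(c):
    d=c['depth'].astype(float); v,u=np.mgrid[:d.shape[0],:d.shape[1]]
    p=np.stack([(u-c['cx'])/c['fx']*d,(v-c['cy'])/c['fy']*d,d],-1)
    w=p@Rm(c['orientation']).T+np.array(c['eye']); w[d==0]=np.nan
    return w
def save(c,n): cv2.imwrite('pics/'+n+'.png',c['pixels'][:,:,::-1])
E
python3 - <<'E'
from h import *
s=manip.read_state(); print(s)
for n in('top','scene'):
    c=manip.read_camera(n); save(c,n+'0'); w=world(c); print(n,c['eye'],c['orientation'],c['fx'])
    np.save(n+'_w.npy',w); np.save(n+'_p.npy',c['pixels'])
    for q in('amber_1','white_1','vial','red_tray','blue_tray','waste_bin','beaker','dish'):
        print(q,[(np.round(r['pixel']).astype(int).tolist(),round(r['confidence'],2),np.round(w[int(r['pixel'][1]),int(r['pixel'][0])]).tolist()) for r in manip.look_for(q,n)])
E
```

```text
pics
{'clock': 0.0, 'q': array([-1.14499301e+00,  2.60666537e-01, -1.39405808e-01,  1.17269195e+00,
        1.87329889e-05,  1.57079174e+00]), 'dq': array([ 6.40744265e-04,  5.62255863e-05, -1.14851361e-03,  1.26874611e-04,
        1.30886253e-03, -1.06391546e-04]), 'joint_efforts': array([-4.66162492e-04, -4.05675173e+01,  2.53923297e+01,  1.89243432e-02,
        1.46609841e-04, -2.28974983e-06]), 'ee_pos': array([ 216.57027786, -477.4843648 ,  230.46016994]), 'ee_rot': array([-3.13962468e+00, -1.87419718e-05,  4.25807865e-01]), 'wrist_force': array([-0.00310899, -0.75286043, -0.11836993]), 'ft_torque': array([-0.00582695,  0.01090426,  0.04478228]), 'grasp_force': 0.0, 'grip_width': 85.27423966900011}
top [ 258.14870847  -18.53181183 1201.19399167] [-2.92104005 -0.00370437 -1.52354687] 455.22047542826516
amber_1 [([253, 225], 0.64, [424.0, -0.0, 83.0]), ([148, 252], 0.56, [344.0, 257.0, 72.0])]
white_1 [([356, 251], 0.59, [369.0, -252.0, 87.0]), ([310, 232], 0.53, [412.0, -138.0, 93.0])]
vial [([201, 229], 0.62, [409.0, 128.0, 79.0])]
red_tray [([408, 212], 0.66, [484.0, -405.0, 22.0])]
blue_tray [([103, 199], 0.87, [482.0, 402.0, 16.0])]
waste_bin [([268, 127], 0.82, [642.0, -23.0, 190.0])]
beaker [([167, 117], 0.86, [726.0, 258.0, 10.0])]
dish [([350, 130], 0.95, [714.0, -252.0, 7.0])]
scene [990.84527867 475.74928785 783.89229216] [-2.40485543 -0.00810777  2.39087745] 380.3550905529213
amber_1 [([382, 223], 0.94, [366.0, 273.0, 62.0]), ([279, 180], 0.61, [449.0, 4.0, 70.0])]
white_1 [([235, 129], 0.93, [385.0, -252.0, 61.0]), ([248, 154], 0.62, [434.0, -134.0, 64.0])]
vial [([324, 205], 0.7, [431.0, 143.0, 69.0])]
red_tray [([177, 136], 0.9, [499.0, -403.0, 6.0])]
blue_tray [([395, 302], 0.95, [488.0, 404.0, 7.0])]
waste_bin [([207, 207], 0.65, [707.0, 40.0, 190.0])]
beaker [([277, 301], 0.69, [682.0, 227.0, 20.0]), ([326, 208], 0.6, [429.0, 147.0, 60.0])]
dish [([142, 183], 0.66, [708.0, -278.0, 23.0])]
```

View pics/top0.png

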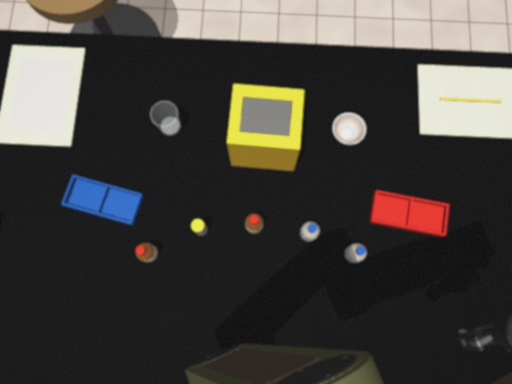

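Run:
```python
import numpy as np,cv2
w=np.load('top_w.npy');p=np.load('top_p.npy').astype(int)
# bottles: cap tops (z>88), bodies via clusters; trays by rim
z=w[...,2]
def cl(m,n,mina=8):
    k,l,s,c=cv2.connectedComponentsWithStats(m.astype(np.uint8))
    for i in range(1,k):
        if s[i,4]>=mina:
            q=w[l==i]; print(n,s[i,4],c[i].round(),'mid',((q.max(0)+q.min(0))/2).round(1),'ext',np.ptp(q,axis=0).round(), 'med',np.median(q,0).round(1))
near=(w[...,0]<600)&(w[...,0]>200)
cl((z>92)&(z<110)&near,'cap'); cl((z>72)&(z<84)&near,'mid')
import sys
hsv=cv2.cvtColor(p.astype(np.uint8),cv2.COLOR_RGB2HSV)
for n,lo,hi in(('red',0,8),('blue',100,125)):
    m=(hsv[...,0]>=lo)&(hsv[...,0]<=hi)&(hsv[...,1]>110)&(z<40)&(z>-5)&(abs(w[...,1])>300)
    q=w[m][:,:2].astype(np.float32); print(n,len(q),cv2.minAreaRect(q))
m=(z>180)&(z<198)&(w[...,0]>450); q=w[m][:,:2].astype(np.float32); print('bin',len(q),cv2.minAreaRect(q))
```

```text
cap 133 [262. 157.] mid [593.5 -14.7 101.1] ext [  9. 168.  18.] med [593.7 -12.2 100.3]
cap 62 [253. 219.] mid [ 4.342e+02 -1.000e-01  9.880e+01] ext [19. 20. 12.] med [ 4.343e+02 -4.000e-01  9.980e+01]
cap 64 [312. 227.] mid [ 421.3 -144.8   98.2] ext [21. 20. 10.] med [ 420.6 -144.4   99.7]
cap 65 [140. 249.] mid [347.8 268.6  98.2] ext [20. 20. 12.] med [347.5 268.2 100. ]
cap 65 [360. 250.] mid [ 370.9 -261.7   98.5] ext [19. 20.  9.] med [ 370.6 -261.6   99.7]
mid 36 [242. 158.] mid [596.2  38.   78. ] ext [ 5. 65. 12.] med [595.8  37.7  77.7]
mid 26 [265. 160.] mid [593.1 -23.9  78.2] ext [ 4. 49. 11.] med [593.  -22.7  78. ]
mid 23 [286. 161.] mid [590.9 -77.9  78.3] ext [ 3. 39. 11.] med [591.1 -76.9  77.2]
mid 130 [197. 225.] mid [415.9 138.5  77.9] ext [30. 30. 12.] med [415.7 138.7  79.7]
mid 38 [254. 223.] mid [430.5  -1.3  77.4] ext [20. 28. 11.] med [426.4  -2.8  76.6]
mid 43 [309. 230.] mid [ 420.9 -143.8   77.6] ext [28. 28. 10.] med [ 413.6 -137.9   76.4]
mid 49 [144. 251.] mid [347.7 265.4  77.1] ext [30. 27. 10.] med [345.3 261.6  75.8]
mid 55 [356. 251.] mid [ 371.1 -259.8   76.4] ext [29. 29.  9.] med [ 367.5 -254.5   75.6]
red 2831 ((455.87060546875, -105.4443359375), (139.4134979248047, 847.5747680664062), 5.678858280181885)
blue 2733 ((484.93701171875, 410.4491271972656), (212.50955200195312, 97.27983856201172), 77.0911865234375)
bin 4318 ((667.9990234375, -17.954017639160156), (170.406005859375, 152.51280212402344), 87.695556640625)
```

The top picture shows caps at about (253,219), (140,249) red, (312,227), (360,250) blue and (197,225) yellow. The blue tray is around (102,200), the red tray around (410,213), and the bin flap is at (266,116). The tray outlines still need a cleaner fit.

```bash
python3 - <<'E'
import numpy as np,cv2
w=np.load('top_w.npy');p=np.load('top_p.npy')
z=w[...,2]
for n,c,lo,hi,s in(('red',(410,213),15,34,-1),('blue',(102,200),15,34,1)):
    m=(z>lo)&(z<hi)&(abs(w[...,1]-s*405)<130)&(abs(w[...,0]-485)<90)
    q=w[m][:,:2].astype(np.float32); (x,y),(a,b),g=cv2.minAreaRect(q)
    print(n,len(q),(x,y),(a,b),g,np.median(z[m]))
    L=np.radians(g if a>b else g+90); d=np.array([np.cos(L),np.sin(L)]); print('bays',np.array([x,y])+47*d,np.array([x,y])-47*d)
E
python3 -m crank '{"rotation":[[0,0,7],[0,0,14],[0,0,21],[0,0,24.4]],"slide":[[0,0,0],[0,0,0],[0,0,0],[0,0,0]],"claw":[1,1,1,1]}'
python3 -c "
from h import *
print(manip.read_state()['q'])"
```

```text
red 644 (484.2382507324219, -408.43914794921875) (195.82992553710938, 85.82929229736328) 81.1391372680664 23.622345261826922
bays [ 491.47791925 -362.00007819] [ 476.99858221 -454.8782177 ]
blue 596 (481.8883972167969, 404.4783935546875) (197.13717651367188, 84.92305755615234) 77.06182861328125 23.690599756340703
bays [492.41167223 450.28516907] [471.36512221 358.67161804]
clock: 1.23
ee_pos: [216.8, -478.1, 231.3]
ee_rot: [3.142, 0.0, -0.005]
wrist_force: [0.0, 0.1, 0.0]
grip_width: 85.1
grasp_force: 0.0
[-1.14498676e+00  2.59998630e-01 -1.38091666e-01  1.17270392e+00
 -3.08744414e-05  2.00171219e+00]
```

```bash
python3 -m crank '{"rotation":[[0,0,-100],[0,0,-100],[0,0,-100],[0,0,-100],[0,0,-100],[0,0,-100],[0,0,-100],[0,0,-100],[0,0,-100],[0,0,-100],[0,0,-100],[0,0,-100],[0,0,-100],[0,0,-100],[0,0,-100]],"slide":[[0.154,-0.216,0.05],[0.154,-0.216,0.05],[0.154,-0.216,0.05],[0.154,-0.216,0.05],[0.154,-0.216,0.05],[0.154,-0.216,0.05],[0.154,-0.216,0.05],[0.154,-0.216,0.05],[0.154,-0.216,0.05],[0.154,-0.216,0.05],[0.154,-0.216,0.05],[0.154,-0.216,0.05],[0.154,-0.216,0.05],[0.154,-0.216,0.05],[0.154,-0.216,0.05]],"claw":[1,1,1,1,1,1,1,1,1,1,1,1,1,1,1]}'
python3 -m crank '{"rotation":[[0,0,-80],[0,0,-80],[0,0,-80],[0,0,-80],[0,0,-80],[0,0,-80],[0,0,-80],[0,0,-80],[0,0,-80],[0,0,-80],[0,0,-80],[0,0,-80],[0,0,-80]],"slide":[[0,0,0],[0,0,0],[0,0,0],[0,0,0],[0,0,0],[0,0,0],[0,0,0],[0,0,0],[0,0,0],[0,0,0],[0,0,0],[0,0,0],[0,0,0]],"claw":[1,1,1,1,1,1,1,1,1,1,1,1,1]}'
python3 - <<'E'
from h import *
s=manip.read_state(); print(s['q'])
c=manip.read_camera('wrist'); save(c,'w1'); w=world(c)
m=(w[...,2]>93)&(w[...,2]<110); q=w[m]; print(m.sum(),(q.max(0)+q.min(0))/2,np.ptp(q,axis=0))
E
```

```text
clock: 2.48
ee_pos: [370.9, -262.1, 181.4]
ee_rot: [3.142, 0.0, 1.747]
wrist_force: [-0.3, -0.1, -0.5]
grip_width: 85.5
grasp_force: 0.0
clock: 3.57
ee_pos: [370.9, -262.2, 181.3]
ee_rot: [-3.142, 0.0, 3.138]
wrist_force: [0.3, 1.1, -0.2]
grip_width: 85.4
grasp_force: 0.0
[-6.15323971e-01  1.69156129e-01 -3.93771613e-01  1.00780095e+00
 -2.47276099e-05 -6.11232368e-01]
1142 [ 396.41801449 -205.36121329   97.34379866] [ 70.41730571 138.98360495   8.68739692]
```

View pics/w1.png

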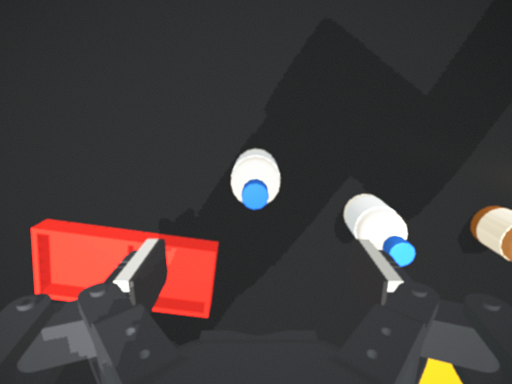

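The cap at pixel (255,195) sits midway between the fingers, so the alignment is good. Descend and grip.

```bash
python3 -m crank '{"rotation":[[0,0,0],[0,0,0],[0,0,0],[0,0,0],[0,0,0],[0,0,0],[0,0,0],[0,0,0],[0,0,0],[0,0,0],[0,0,0],[0,0,0],[0,0,0],[0,0,0],[0,0,0],[0,0,0],[0,0,0],[0,0,0],[0,0,0],[0,0,0]],"slide":[[0,0,0.03],[0,0,0.06],[0,0,0.09],[0,0,0.115],[0,0,0.135],[0,0,0.148],[0,0,0.148],[0,0,0.148],[0,0,0.148],[0,0,0.148],[0,0,0.148],[0,0,0.148],[0,0,0.148],[0,0,0.14],[0,0,0.12],[0,0,0.09],[0,0,0.06],[0,0,0.03],[0,0,0],[0,0,0]],"claw":[1,1,1,1,1,1,1,-1,-1,-1,-1,-1,-1,-1,-1,-1,-1,-1,-1,-1]}'
```

```text
clock: 5.28
ee_pos: [374.0, -264.2, 187.7]
ee_rot: [-3.135, 0.009, 3.141]
wrist_force: [0.2, -0.5, -1.4]
grip_width: 42.4
grasp_force: 61.3
```

```bash
python3 -m crank '{"rotation":[[0,0,0],[0,0,0],[0,0,0],[0,0,0],[0,0,0],[0,0,0],[0,0,0],[0,0,0],[0,0,0],[0,0,0],[0,0,0],[0,0,0],[0,0,0],[0,0,0],[0,0,0],[0,0,0],[0,0,0],[0,0,0],[0,0,0],[0,0,0]],"slide":[[-0.003,0.015,0],[-0.008,0.047,0],[-0.014,0.085,0],[-0.021,0.125,0],[-0.028,0.165,0],[-0.035,0.205,0],[-0.042,0.245,0],[-0.048,0.285,0],[-0.055,0.325,0],[-0.062,0.365,0],[-0.069,0.405,0],[-0.076,0.445,0],[-0.082,0.485,0],[-0.089,0.525,0],[-0.096,0.565,0],[-0.103,0.605,0],[-0.109,0.645,0],[-0.116,0.68,0],[-0.12,0.705,0],[-0.121,0.712,0]],"claw":[-1,-1,-1,-1,-1,-1,-1,-1,-1,-1,-1,-1,-1,-1,-1,-1,-1,-1,-1,-1]}'
python3 - <<'E'
from h import *
s=manip.read_state(); print(s['q'],s['ee_pos'],s['ee_rot'],s['wrist_force'])
c=manip.read_camera('wrist'); save(c,'w2')
s=manip.read_state(); print(s['ee_pos'],s['ee_rot'],s['wrist_force'])
E
```

```text
clock: 6.95
ee_pos: [491.8, 454.3, 180.3]
ee_rot: [3.14, 0.0, -3.138]
wrist_force: [-0.2, 0.4, -2.4]
grip_width: 42.2
grasp_force: 61.5
[0.74510069 0.53209693 0.15591326 1.19321386 0.00140722 0.74195851] [491.80670196 454.29854337 180.2825075 ] [ 3.13961012e+00  8.02108840e-05 -3.13844957e+00] [-0.22367912  0.38960463 -2.41773467]
[491.66157437 453.41788873 180.19532347] [ 3.14048938e+00 -3.09030175e-04 -3.13866118e+00] [ 0.56032217  1.09869586 -1.7576057 ]
```

View pics/w2.png

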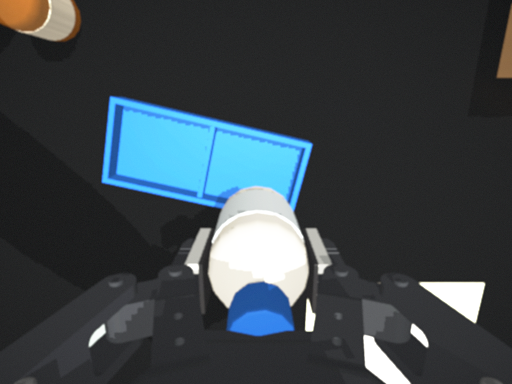

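The bottle is upright in the grip (cap at (260,305)), and the far bay shows behind it around (255,170). Lower slowly and release.

```bash
python3 -m crank '{"rotation":[[0,0,0],[0,0,0],[0,0,0],[0,0,0],[0,0,0],[0,0,0],[0,0,0],[0,0,0],[0,0,0],[0,0,0],[0,0,0],[0,0,0],[0,0,0],[0,0,0]],"slide":[[0,0.0,0.015],[0,0,0.035],[0,0,0.06],[0,0,0.08],[0,0,0.095],[0,0,0.107],[0,0,0.117],[0,0,0.124],[0,0,0.13],[0,0,0.135],[0,0,0.139],[0,0,0.142],[0,0,0.142],[0,0,0.142]],"claw":[-1,-1,-1,-1,-1,-1,-1,-1,-1,-1,-1,-1,-1,-1]}'
python3 -c "
from h import *
print(manip.read_state()['wrist_force'])"
```

```text
clock: 8.17
ee_pos: [492.3, 450.2, 40.0]
ee_rot: [3.141, 0.001, 3.142]
wrist_force: [-0.1, -0.9, -0.1]
grip_width: 41.8
grasp_force: 61.6
[-0.05623617 -0.94690341 -0.12534253]
```

```bash
python3 -m crank '{"rotation":[[0,0,0],[0,0,0],[0,0,0],[0,0,0],[0,0,0],[0,0,0],[0,0,0],[0,0,0],[0,0,0],[0,0,0],[0,0,0],[0,0,0]],"slide":[[0,0,0],[0,0,0],[0,0,0],[0,0,0],[0,0,0],[0,0,-0.01],[0,0,-0.03],[0,0,-0.055],[0,0,-0.085],[0,0,-0.115],[0,0,-0.142],[0,0,-0.142]],"claw":[0.6,0.6,0.6,0.6,0.6,0.6,0.6,0.6,0.6,0.6,0.6,0.6]}'
python3 -m crank '{"rotation":[[0,0,0],[0,0,0],[0,0,0],[0,0,0],[0,0,0],[0,0,0],[0,0,0],[0,0,0],[0,0,0],[0,0,0],[0,0,0],[0,0,0],[0,0,0],[0,0,0],[0,0,0],[0,0,0],[0,0,0],[0,0,0],[0,0,0],[0,0,0]],"slide":[[0.002,-0.015,0],[0.006,-0.045,0],[0.01,-0.08,0],[0.014,-0.118,0],[0.019,-0.156,0],[0.023,-0.194,0],[0.028,-0.232,0],[0.032,-0.27,0],[0.037,-0.308,0],[0.041,-0.346,0],[0.046,-0.384,0],[0.05,-0.422,0],[0.055,-0.46,0],[0.06,-0.498,0],[0.064,-0.535,0],[0.068,-0.565,0],[0.07,-0.585,0],[0.071,-0.5945,0],[0.071,-0.5945,0],[0.071,-0.5945,0]],"claw":[1,1,1,1,1,1,1,1,1,1,1,1,1,1,1,1,1,1,1,1]}'
python3 -c "
from h import *
c=manip.read_camera('top');w=world(c);z=w[...,2]
m=(z>80)&(z<115)&(abs(w[...,1]-430)<100)&(abs(w[...,0]-480)<90);q=w[m];print(m.sum(),(q.max(0)+q.min(0))/2,q.max(0))
q=q[q[:,2]>q[:,2].max()-5];print(np.median(q,0))"
```

```text
clock: 9.17
ee_pos: [494.6, 452.4, 189.2]
ee_rot: [3.134, 0.009, 3.141]
wrist_force: [0.6, 0.3, 0.8]
grip_width: 68.5
grasp_force: 0.0
clock: 10.83
ee_pos: [420.8, -144.3, 181.5]
ee_rot: [3.141, 0.0, 3.141]
wrist_force: [-0.4, -0.0, -0.2]
grip_width: 85.2
grasp_force: 0.0
114 [489.38819147 448.82493843  95.92267008] [502.3046165  460.59369027 111.73312643]
[487.88769687 443.62018376 108.86991162]
```

```bash
python3 -m crank '{"rotation":[[0,0,0],[0,0,0],[0,0,0],[0,0,0],[0,0,0],[0,0,0],[0,0,0],[0,0,0],[0,0,0],[0,0,0],[0,0,0],[0,0,0],[0,0,0],[0,0,0],[0,0,0],[0,0,0],[0,0,0],[0,0,0],[0,0,0],[0,0,0]],"slide":[[0,0,0.03],[0,0,0.06],[0,0,0.09],[0,0,0.115],[0,0,0.135],[0,0,0.148],[0,0,0.148],[0,0,0.148],[0,0,0.148],[0,0,0.148],[0,0,0.148],[0,0,0.148],[0,0,0.148],[0,0,0.14],[0,0,0.12],[0,0,0.09],[0,0,0.06],[0,0,0.03],[0,0,0],[0,0,0]],"claw":[1,1,1,1,1,1,1,-1,-1,-1,-1,-1,-1,-1,-1,-1,-1,-1,-1,-1]}'
python3 -m crank '{"rotation":[[0,0,0],[0,0,0],[0,0,0],[0,0,0],[0,0,0],[0,0,0],[0,0,0],[0,0,0],[0,0,0],[0,0,0],[0,0,0],[0,0,0],[0,0,0],[0,0,0],[0,0,0],[0,0,0],[0,0,0],[0,0,0],[0,0,0],[0,0,0]],"slide":[[-0.001,0.01,0],[-0.003,0.03,0],[-0.006,0.06,0],[-0.009,0.093,0],[-0.013,0.127,0],[-0.016,0.161,0],[-0.02,0.195,0],[-0.023,0.229,0],[-0.026,0.263,0],[-0.03,0.297,0],[-0.033,0.331,0],[-0.036,0.365,0],[-0.04,0.4,0],[-0.043,0.433,0],[-0.046,0.463,0],[-0.048,0.486,0],[-0.05,0.499,0],[-0.05,0.5035,0],[-0.05,0.5035,0],[-0.05,0.5035,0]],"claw":[-1,-1,-1,-1,-1,-1,-1,-1,-1,-1,-1,-1,-1,-1,-1,-1,-1,-1,-1,-1]}'
python3 -c "
from h import *
c=manip.read_camera('wrist'); save(c,'w3')"
```

```text
clock: 12.55
ee_pos: [424.5, -145.9, 187.8]
ee_rot: [-3.138, 0.011, 3.141]
wrist_force: [0.9, -1.3, -1.8]
grip_width: 42.3
grasp_force: 61.4
clock: 14.22
ee_pos: [470.1, 357.5, 180.6]
ee_rot: [-3.14, -0.002, 3.141]
wrist_force: [-0.1, -1.1, -2.0]
grip_width: 41.9
grasp_force: 61.3
```

View pics/w3.png

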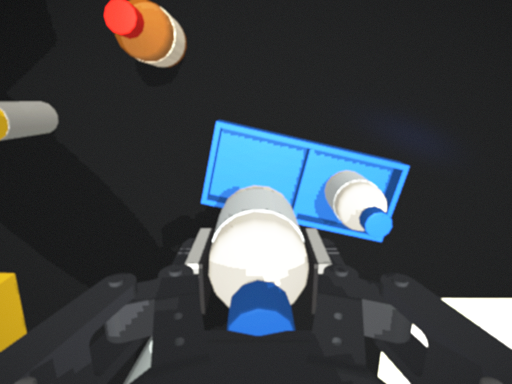

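The first white bottle stands upright in the far bay at (355,205). The second is over the near bay at (255,165). Lower it, release, then move to the nearby amber bottle.

```bash
python3 -m crank '{"rotation":[[0,0,0],[0,0,0],[0,0,0],[0,0,0],[0,0,0],[0,0,0],[0,0,0],[0,0,0],[0,0,0],[0,0,0],[0,0,0],[0,0,0],[0,0,0],[0,0,0],[0,0,0],[0,0,0],[0,0,0],[0,0,0]],"slide":[[0,0,0.015],[0,0,0.035],[0,0,0.06],[0,0,0.08],[0,0,0.095],[0,0,0.107],[0,0,0.117],[0,0,0.124],[0,0,0.13],[0,0,0.135],[0,0,0.139],[0,0,0.142],[0,0,0.142],[0,0,0.142],[0,0,0.142],[0,0,0.142],[0,0,0.142],[0,0,0.142]],"claw":[-1,-1,-1,-1,-1,-1,-1,-1,-1,-1,-1,-1,-1,-1,0.6,0.6,0.6,0.6]}'
python3 -m crank '{"rotation":[[0,0,0],[0,0,0],[0,0,0],[0,0,0],[0,0,0],[0,0,0],[0,0,0],[0,0,0],[0,0,0],[0,0,0],[0,0,0],[0,0,0],[0,0,0],[0,0,0],[0,0,0]],"slide":[[0,0,0],[0,0,-0.01],[0,0,-0.03],[0,0,-0.06],[0,0,-0.095],[0,0,-0.13],[0.01,-0.008,-0.142],[0.03,-0.022,-0.142],[0.055,-0.04,-0.142],[0.08,-0.059,-0.142],[0.105,-0.077,-0.142],[0.118,-0.087,-0.142],[0.1235,-0.0905,-0.142],[0.1235,-0.0905,-0.142],[0.1235,-0.0905,-0.142]],"claw":[0.6,0.6,0.6,0.6,0.6,0.6,1,1,1,1,1,1,1,1,1]}'
```

```text
clock: 15.77
ee_pos: [471.0, 359.1, 39.4]
ee_rot: [3.141, 0.0, -3.142]
wrist_force: [0.0, 0.1, -0.3]
grip_width: 68.4
grasp_force: 0.0
clock: 17.02
ee_pos: [348.5, 269.3, 182.1]
ee_rot: [3.14, 0.002, -3.142]
wrist_force: [-0.4, 0.6, -0.2]
grip_width: 85.4
grasp_force: 0.0
```

```bash
python3 -m crank '{"rotation":[[0,0,0],[0,0,0],[0,0,0],[0,0,0],[0,0,0],[0,0,0],[0,0,0],[0,0,0],[0,0,0],[0,0,0],[0,0,0],[0,0,0],[0,0,0],[0,0,0],[0,0,0],[0,0,0],[0,0,0],[0,0,0],[0,0,0],[0,0,0]],"slide":[[0,0,0.03],[0,0,0.06],[0,0,0.09],[0,0,0.115],[0,0,0.135],[0,0,0.148],[0,0,0.148],[0,0,0.148],[0,0,0.148],[0,0,0.148],[0,0,0.148],[0,0,0.148],[0,0,0.148],[0,0,0.14],[0,0,0.12],[0,0,0.09],[0,0,0.06],[0,0,0.03],[0,0,0],[0,0,0]],"claw":[1,1,1,1,1,1,1,-1,-1,-1,-1,-1,-1,-1,-1,-1,-1,-1,-1,-1]}'
python3 -m crank '{"rotation":[[0,0,0],[0,0,0],[0,0,0],[0,0,0],[0,0,0],[0,0,0],[0,0,0],[0,0,0],[0,0,0],[0,0,0],[0,0,0],[0,0,0],[0,0,0],[0,0,0],[0,0,0],[0,0,0],[0,0,0],[0,0,0],[0,0,0],[0,0,0]],"slide":[[-0.003,-0.015,0],[-0.008,-0.047,0],[-0.015,-0.085,0],[-0.022,-0.125,0],[-0.029,-0.165,0],[-0.037,-0.205,0],[-0.044,-0.245,0],[-0.051,-0.285,0],[-0.058,-0.325,0],[-0.065,-0.365,0],[-0.073,-0.405,0],[-0.08,-0.445,0],[-0.087,-0.485,0],[-0.094,-0.525,0],[-0.101,-0.565,0],[-0.108,-0.605,0],[-0.116,-0.645,0],[-0.123,-0.685,0],[-0.128,-0.713,0],[-0.1295,-0.7235,0]],"claw":[-1,-1,-1,-1,-1,-1,-1,-1,-1,-1,-1,-1,-1,-1,-1,-1,-1,-1,-1,-1]}'
python3 -c "
from h import *
c=manip.read_camera('wrist'); save(c,'w4')"
```

```text
clock: 18.68
ee_pos: [350.2, 270.7, 187.4]
ee_rot: [3.135, 0.008, 3.142]
wrist_force: [1.0, 0.7, -1.9]
grip_width: 41.9
grasp_force: 61.4
clock: 20.35
ee_pos: [476.9, -459.6, 180.1]
ee_rot: [-3.14, 0.0, 3.138]
wrist_force: [0.7, -0.7, -1.7]
grip_width: 42.4
grasp_force: 61.5
```

View pics/w4.png

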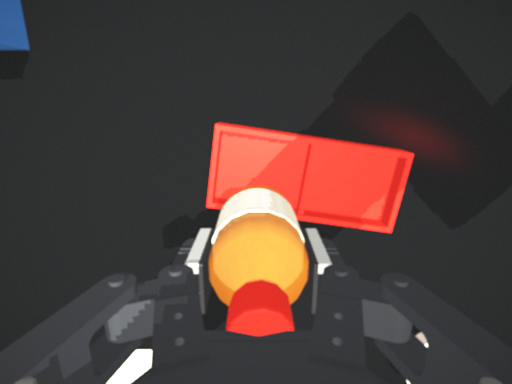

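The amber bottle is upright in the grip, over the far red bay (about (258,160)). Lower it, release, then go to the second amber bottle.

```bash
python3 -m crank '{"rotation":[[0,0,0],[0,0,0],[0,0,0],[0,0,0],[0,0,0],[0,0,0],[0,0,0],[0,0,0],[0,0,0],[0,0,0],[0,0,0],[0,0,0],[0,0,0],[0,0,0],[0,0,0],[0,0,0],[0,0,0],[0,0,0]],"slide":[[0,0,0.015],[0,0,0.035],[0,0,0.06],[0,0,0.08],[0,0,0.095],[0,0,0.107],[0,0,0.117],[0,0,0.124],[0,0,0.13],[0,0,0.135],[0,0,0.139],[0,0,0.142],[0,0,0.142],[0,0,0.142],[0,0,0.142],[0,0,0.142],[0,0,0.142],[0,0,0.142]],"claw":[-1,-1,-1,-1,-1,-1,-1,-1,-1,-1,-1,-1,-1,-1,0.6,0.6,0.6,0.6]}'
python3 -m crank '{"rotation":[[0,0,0],[0,0,0],[0,0,0],[0,0,0],[0,0,0],[0,0,0],[0,0,0],[0,0,0],[0,0,0],[0,0,0],[0,0,0],[0,0,0],[0,0,0],[0,0,0],[0,0,0],[0,0,0],[0,0,0],[0,0,0],[0,0,0],[0,0,0]],"slide":[[0,0,0],[0,0,-0.01],[0,0,-0.03],[0,0,-0.06],[0,0,-0.095],[0,0,-0.13],[0.002,0.02,-0.142],[0.005,0.055,-0.142],[0.009,0.095,-0.142],[0.013,0.135,-0.142],[0.017,0.175,-0.142],[0.02,0.215,-0.142],[0.024,0.255,-0.142],[0.028,0.295,-0.142],[0.032,0.335,-0.142],[0.035,0.375,-0.142],[0.039,0.412,-0.142],[0.041,0.44,-0.142],[0.0425,0.453,-0.142],[0.0425,0.4545,-0.142]],"claw":[0.6,0.6,0.6,0.6,0.6,0.6,1,1,1,1,1,1,1,1,1,1,1,1,1,1]}'
python3 -c "
from h import *
c=manip.read_camera('wrist');w=world(c)
m=(w[...,2]>93)&(w[...,2]<110)&(w[...,0]<500)&(abs(w[...,1])<60); q=w[m]; print(m.sum(),(q.max(0)+q.min(0))/2,np.ptp(q,axis=0))
print(manip.read_state()['ee_pos'])"
```

```text
clock: 21.9
ee_pos: [477.1, -455.3, 39.6]
ee_rot: [-3.141, 0.0, 3.142]
wrist_force: [0.2, -0.4, 0.8]
grip_width: 68.4
grasp_force: 0.0
clock: 23.57
ee_pos: [434.0, 1.7, 182.2]
ee_rot: [3.141, 0.001, -3.138]
wrist_force: [-0.1, 0.5, 0.3]
grip_width: 85.4
grasp_force: 0.0
606 [435.66127182  -2.54517572  97.6125178 ] [21.25350571 20.29164159  9.11441649]
[434.39318702   0.57754945 182.13380147]
```

```bash
python3 -m crank '{"rotation":[[0,0,0],[0,0,0],[0,0,0],[0,0,0],[0,0,0],[0,0,0],[0,0,0],[0,0,0],[0,0,0],[0,0,0],[0,0,0],[0,0,0],[0,0,0],[0,0,0],[0,0,0],[0,0,0],[0,0,0],[0,0,0],[0,0,0],[0,0,0]],"slide":[[0,0,0.03],[0,0,0.06],[0,0,0.09],[0,0,0.115],[0,0,0.135],[0,0,0.148],[0,0,0.148],[0,0,0.148],[0,0,0.148],[0,0,0.148],[0,0,0.148],[0,0,0.148],[0,0,0.148],[0,0,0.14],[0,0,0.12],[0,0,0.09],[0,0,0.06],[0,0,0.03],[0,0,0],[0,0,0]],"claw":[1,1,1,1,1,1,1,-1,-1,-1,-1,-1,-1,-1,-1,-1,-1,-1,-1,-1]}'
python3 -m crank '{"rotation":[[0,0,0],[0,0,0],[0,0,0],[0,0,0],[0,0,0],[0,0,0],[0,0,0],[0,0,0],[0,0,0],[0,0,0],[0,0,0],[0,0,0],[0,0,0],[0,0,0],[0,0,0],[0,0,0]],"slide":[[-0.002,-0.012,0],[-0.005,-0.033,0],[-0.009,-0.06,0],[-0.014,-0.09,0],[-0.019,-0.12,0],[-0.024,-0.15,0],[-0.028,-0.18,0],[-0.033,-0.21,0],[-0.038,-0.24,0],[-0.043,-0.27,0],[-0.047,-0.3,0],[-0.052,-0.33,0],[-0.055,-0.35,0],[-0.057,-0.3615,0],[-0.057,-0.3615,0],[-0.057,-0.3615,0]],"claw":[-1,-1,-1,-1,-1,-1,-1,-1,-1,-1,-1,-1,-1,-1,-1,-1]}'
python3 -c "
from h import *
c=manip.read_camera('wrist'); save(c,'w5')"
```

```text
clock: 25.28
ee_pos: [438.3, -0.6, 187.8]
ee_rot: [3.141, 0.011, -3.142]
wrist_force: [1.6, -0.1, -0.8]
grip_width: 41.9
grasp_force: 61.2
clock: 26.62
ee_pos: [490.9, -361.5, 181.0]
ee_rot: [3.14, -0.001, 3.141]
wrist_force: [-0.4, 0.4, -1.2]
grip_width: 42.4
grasp_force: 61.2
```

View pics/w5.png

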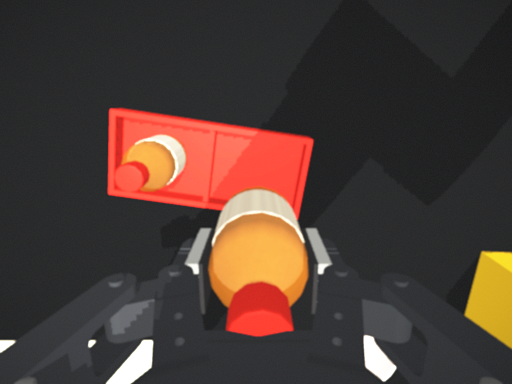

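The first amber bottle stands upright at (150,165) in its bay, and the second is over the free bay at (262,170). Lower it, release, then go to the vial.

```bash
python3 -m crank '{"rotation":[[0,0,0],[0,0,0],[0,0,0],[0,0,0],[0,0,0],[0,0,0],[0,0,0],[0,0,0],[0,0,0],[0,0,0],[0,0,0],[0,0,0],[0,0,0],[0,0,0],[0,0,0],[0,0,0],[0,0,0],[0,0,0]],"slide":[[0,0,0.015],[0,0,0.035],[0,0,0.06],[0,0,0.08],[0,0,0.095],[0,0,0.107],[0,0,0.117],[0,0,0.124],[0,0,0.13],[0,0,0.135],[0,0,0.139],[0,0,0.142],[0,0,0.142],[0,0,0.142],[0,0,0.142],[0,0,0.142],[0,0,0.142],[0,0,0.142]],"claw":[-1,-1,-1,-1,-1,-1,-1,-1,-1,-1,-1,-1,-1,-1,0.6,0.6,0.6,0.6]}'
python3 -m crank '{"rotation":[[0,0,0],[0,0,0],[0,0,0],[0,0,0],[0,0,0],[0,0,0],[0,0,0],[0,0,0],[0,0,0],[0,0,0],[0,0,0],[0,0,0],[0,0,0],[0,0,0],[0,0,0],[0,0,0],[0,0,0],[0,0,0],[0,0,0],[0,0,0]],"slide":[[0,0,0],[0,0,-0.01],[0,0,-0.03],[0,0,-0.06],[0,0,-0.095],[0,0,-0.13],[0.002,0.02,-0.142],[0.008,0.055,-0.142],[0.014,0.095,-0.142],[0.02,0.135,-0.142],[0.026,0.175,-0.142],[0.032,0.215,-0.142],[0.039,0.255,-0.142],[0.045,0.295,-0.142],[0.051,0.335,-0.142],[0.057,0.375,-0.142],[0.063,0.415,-0.142],[0.07,0.455,-0.142],[0.074,0.487,-0.142],[0.0755,0.5005,-0.142]],"claw":[0.6,0.6,0.6,0.6,0.6,0.6,1,1,1,1,1,1,1,1,1,1,1,1,1,1]}'
python3 - <<'E'
from h import *
c=manip.read_camera('wrist');w=world(c); save(c,'w6')
m=(w[...,2]>73)&(w[...,2]<90)&(abs(w[...,0]-416)<50)&(abs(w[...,1]-139)<50); q=w[m]; print(m.sum(),(q.max(0)+q.min(0))/2,np.ptp(q,axis=0))
print(manip.read_state()['ee_pos'])
E
```

```text
clock: 28.17
ee_pos: [491.5, -362.3, 39.4]
ee_rot: [-3.141, 0.0, 3.141]
wrist_force: [0.2, -0.4, -0.3]
grip_width: 68.3
grasp_force: 0.0
clock: 29.83
ee_pos: [415.3, 141.9, 182.3]
ee_rot: [3.14, 0.001, -3.138]
wrist_force: [0.8, -1.8, -0.2]
grip_width: 85.2
grasp_force: 0.0
1128 [417.24337752 137.22003656  77.35862142] [30.93124153 30.87747644  8.58962604]
[415.56258011 142.68906412 182.28928557]
```

View pics/w6.png

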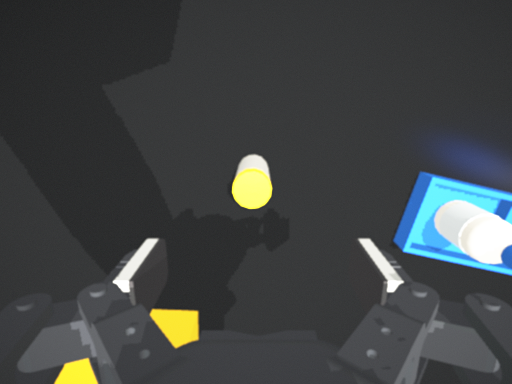

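The vial cap at (252,188) lies between the fingers. Grip it near the top, lift it over the bin height, and carry it.

```bash
python3 -m crank '{"rotation":[[0,0,0],[0,0,0],[0,0,0],[0,0,0],[0,0,0],[0,0,0],[0,0,0],[0,0,0],[0,0,0],[0,0,0],[0,0,0],[0,0,0],[0,0,0],[0,0,0],[0,0,0],[0,0,0],[0,0,0],[0,0,0],[0,0,0],[0,0,0]],"slide":[[0,0,0.03],[0,0,0.06],[0,0,0.09],[0,0,0.115],[0,0,0.13],[0,0,0.138],[0,0,0.138],[0,0,0.138],[0,0,0.138],[0,0,0.138],[0,0,0.138],[0,0,0.138],[0,0,0.138],[0,0,0.13],[0,0,0.11],[0,0,0.075],[0,0,0.035],[0,0,-0.005],[0,0,-0.045],[0,0,-0.084]],"claw":[1,1,1,1,1,1,1,-1,-1,-1,-1,-1,-1,-1,-1,-1,-1,-1,-1,-1]}'
python3 -m crank '{"rotation":[[0,0,0],[0,0,0],[0,0,0],[0,0,0],[0,0,0],[0,0,0],[0,0,0],[0,0,0],[0,0,0],[0,0,0],[0,0,0],[0,0,0],[0,0,0],[0,0,0],[0,0,0],[0,0,0]],"slide":[[0,0,0],[-0.013,-0.008,0],[-0.034,-0.021,0],[-0.06,-0.037,0],[-0.09,-0.056,0],[-0.12,-0.075,0],[-0.15,-0.093,0],[-0.18,-0.112,0],[-0.205,-0.127,0],[-0.226,-0.14,0],[-0.24,-0.149,0],[-0.249,-0.154,0],[-0.252,-0.1565,0],[-0.252,-0.1565,0],[-0.252,-0.1565,0],[-0.252,-0.1565,0]],"claw":[-1,-1,-1,-1,-1,-1,-1,-1,-1,-1,-1,-1,-1,-1,-1,-1]}'
python3 - <<'E'
from h import *
c=manip.read_camera('wrist'); save(c,'w7')
c=manip.read_camera('scene'); save(c,'s7'); print(manip.read_state()['q'])
cv2.imwrite('pics/both7.png',np.hstack([cv2.resize(cv2.imread('pics/%s.png'%n),(400,300)) for n in('w7','s7')]))
E
```

```text
clock: 31.55
ee_pos: [415.1, 138.2, 267.9]
ee_rot: [3.141, 0.0, -3.142]
wrist_force: [0.7, 0.4, -0.3]
grip_width: 30.5
grasp_force: 59.4
clock: 32.88
ee_pos: [667.0, -17.6, 265.5]
ee_rot: [3.141, -0.001, -3.141]
wrist_force: [-0.3, -0.6, -1.0]
grip_width: 30.7
grasp_force: 59.4
[-2.63162468e-02  5.09873640e-01  3.38313993e-01  1.39919108e+00
  1.05933820e-04 -2.69949325e-02]
```

View pics/both7.png

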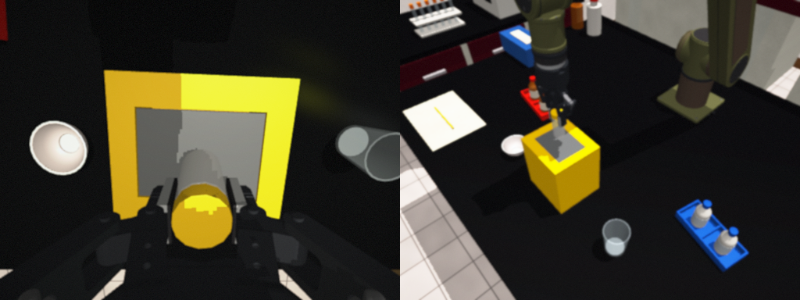

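The vial is upright over the middle of the flap (flap spans columns 137–267 in the wrist half, vial at 200). Both white bottles stand in the blue tray. Push the vial through and release.

```bash
python3 -m crank '{"rotation":[[0,0,0],[0,0,0],[0,0,0],[0,0,0],[0,0,0],[0,0,0],[0,0,0],[0,0,0],[0,0,0],[0,0,0],[0,0,0],[0,0,0],[0,0,0],[0,0,0],[0,0,0],[0,0,0],[0,0,0]],"slide":[[0,0,0.01],[0,0,0.022],[0,0,0.034],[0,0,0.046],[0,0,0.058],[0,0,0.07],[0,0,0.08],[0,0,0.086],[0,0,0.09],[0,0,0.09],[0,0,0.09],[0,0,0.09],[0,0,0.09],[0,0,0.09],[0,0,0.09],[0,0,0.09],[0,0,0.09]],"claw":[-1,-1,-1,-1,-1,-1,-1,-1,-1,-1,-1,0.3,0.3,0.3,0.3,0.3,0.3]}'
python3 -m crank '{"rotation":[[0,0,0],[0,0,0],[0,0,0],[0,0,0],[0,0,0],[0,0,0],[0,0,0],[0,0,0],[0,0,0],[0,0,0],[0,0,0],[0,0,0]],"slide":[[0,0,-0.01],[0,0,-0.03],[0,0,-0.06],[0,0,-0.09],[0,0,-0.12],[0.03,0,-0.15],[0.06,0,-0.15],[0.1,0,-0.15],[0.14,0,-0.15],[0.18,0,-0.15],[0.2,0,-0.15],[0.2,0,-0.15]],"claw":[0.3,0.3,0.3,0.3,0.3,0.3,0.3,0.3,0.3,0.3,0.3,0.3]}'
python3 - <<'E'
from h import *
for n in('top','scene'):
    c=manip.read_camera(n); save(c,n+'8')
    print(n,manip.look_for('vial',n))
cv2.imwrite('pics/both8.png',np.hstack([cv2.resize(cv2.imread('pics/%s.png'%n),(400,300)) for n in('top8','scene8')]))
E
```

```text
clock: 34.4
ee_pos: [668.1, -18.2, 175.6]
ee_rot: [-3.142, 0.001, 3.142]
wrist_force: [0.0, 0.0, 0.6]
grip_width: 55.3
grasp_force: 0.1
clock: 35.4
ee_pos: [463.0, -18.1, 327.1]
ee_rot: [3.142, -0.001, 3.141]
wrist_force: [-1.0, -0.0, -0.0]
grip_width: 55.0
grasp_force: 0.0
top []
scene [{'pixel': [276.3, 300.6], 'confidence': 0.24}, {'pixel': [393.7, 304.7], 'confidence': 0.16}]
```

View pics/both8.png

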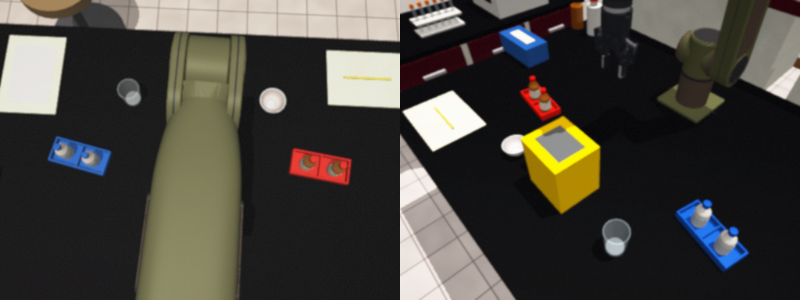

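All four bottles stand upright in their trays (blue tray near (720,235), red tray near (540,97) in the scene half). The flap at (560,143) is shut and the vial is out of sight, so it is inside the bin. The beaker and dish have not moved.

```bash
python3 -c "
from h import *
print(manip.close_job())"
```

```text
the job is handed in; nothing more can be done
None
```

The job is handed in at about 35.5 s on the robot's clock: the last pictures show both amber bottles upright in the red tray, both white bottles upright in the blue tray and the bin flap shut with the vial no longer in view; the beaker and dish look untouched, and no verdict was returned.

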